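# Close the egg dry box, then find the spent desiccant canister by heft

## Robot

A 6-joint arm with a two-finger parallel gripper is mounted at the origin on a cart in front of the work surface, level with it; the furniture and walls round the work are solid. World frame = base frame: x ahead of the robot, y to its left, z up, the work surface at z = 0. Lengths are in m, angles in rad, forces in N, time in s.
With the tool pointing down it reaches from about 0.3 to 0.775 m from the base axis. Payload 14.6 kg.
Tool frame: the origin (TCP) lies at the very end of the fingers, on their centre line; the grasp point (between the pads) lies 19 mm behind it; z points along the fingers, y is the line along which they close (so a half turn about z gives the same grasp; the last joint's range is limited). The gripper opens to 94 mm and grips with 3 to 60 N. Pads are 16 mm wide; open, the fingers measure 119 mm over their backs; the gripper's body (75 mm by 177 mm) begins 78 mm behind the grasp point.
Start: joints at [1.167, 0.3, 1.521, -0, 1.321, -0.067], TCP at [0.182, 0.519, 0.205] pointing down, gripper open.
Joint ranges: [-3.03, 3.03], [-0.79, 2.21], [0.23, 2.52], [-1.04, 4.18], [0, 3.07], [-2.55, 2.55]. Speed limits (rad/s): [2.22, 2.22, 2.57, 3.14, 3.14, 3.14].

## Interface

Orientations are given as [roll, pitch, yaw] about the fixed x, y, z axes, in that order (R = Rz(yaw) Ry(pitch) Rx(roll)).
In Python, from station import ctrl, cams gives the robot as it stands. The module is installed in compiled form; this text tells all that it offers.
- The arm moves only by the tool arm_command, never from a script. Its argument "plan" is a list that holds one entry, the list of rows, each a list of 7 numbers: the shift along the tool's x, y, z in normalised numbers (1 is 750 mm), then the turn, a rotation vector about the tool's x, y, z in normalised numbers (1 is 2 pi rad), then the closure, from -1 (fully open) to 1 (shut). A call has 1 to 12 rows; each row is the pose to reach, as a shift and turn from the pose commanded when the call began, along the tool's axes at that moment; what a row does not reach only later rows make up. A row lasts 1/10 s, in which the tool goes at most 50 mm and 8.59 degrees, less where a joint would pass 70% of its speed; a pose out of reach is approached as far as the arm can. A call with a gripper value outside its range is refused whole. The fingers move at their own pace and stop on an object; "squeeze" is the grip in N (left out, the last holds). Time passes only in rows, so rows that repeat a pose let the fingers close. It gives the time, the measured TCP pose, the force, the opening and the grip force at its end, in the units of the state.
- ctrl.get_obs(): the state, without advancing time (a new reading comes with each control period).
- cams.camera(name): name is "side" or "top" or "wrist"; returns (picture, depth): 420x560x3 uint8, blue, green, red; 420x560 float32, m along the optical axis (not along the pixel's ray), 0 where there is no reading.
- cams.camera_info(name): a dict with "fx", "fy", "cx", "cy" (pixels), "dist_coeffs" ([k1, k2, p1, p2, k3] as OpenCV has them; the pictures are not rectified), "world_to_cam" (4x4, takes a point from world to camera coordinates). Camera axes: x right, y down, z forward; pixel columns grow to the right and rows downward; lengths in m; the calibration is good to about 2 mm. A picture is of the moment at which its call begins: read the wrist's pose just before it. camera_info takes no time and is no camera call; for the wrist camera it gives the pose at the moment of the call.
- ctrl.hand_in(): hands the job in; it is judged then, once.
The state is a dict: "time_s": time; "qpos": joint angles; "joint_vel": joint speeds; "tau": joint torques, N m; "ee_pos": TCP position; "eef_rot": TCP orientation; "force": force on the tool from outside, world axes, zero at the start; "moment": the same for the moment, N m; "grip_width": finger opening in m; "grip_force": force on a finger pad.
Only numpy, scipy, OpenCV 4.12 (cv2) and the standard library are available. Lean on these libraries where they do the work, as an engineer would, in place of code of your own. Each camera call takes 0.05 s, during which the arm holds its last target. There are 200 camera calls.

## Task

First slide the loose lid into the grooves of the dry box from its open left end, fully home, so that the egg does not draw damp. Then heft the three desiccant canisters one at a time from left to right, lifting each clear of the tray while the other two stand in their bays, and at the end hold up the heaviest one, the spent one, upright and still, about 20 cm above the worktop, with the other two upright in their own bays and the lid still home. Finish while holding it, and do not knock over or shift the egg on its stand or the boxed specimen behind the work.

Things in the scene. Friction and masses are not known exactly. Their poses are not given: they have to be found in the camera images.
- lid: Loose lid of the dry box, lying on the worktop: a plywood panel 80 mm (its x) by 148 mm (its y), 5 mm thick, with a dark wooden bar pull across its middle: 46 mm long along x, 14 mm thick along y, from 5 to 29 mm above the lid's underside. Origin at the centre of its underside, z up. The same both ways round: either short end may lead. 90 g.
- drybox: Open wooden dry box, fixed to the worktop, 100 mm (x) by 156 mm (y), 72 mm high, with a label holder on its -x side and a boxed egg inside; origin at the centre of its underside. The lid slides in along -y from the open end at +y (left); that end wall is 57 mm high, so the lid passes over it. The wall at -y is 71.5 mm high and stops the lid at y = -70 mm.
- groove_mouth (a point): Middle of the mouth of the box's two lid grooves: x = 0, y = +78 mm, 58 mm above the worktop (the groove floor), axes as the box's. The grooves run along -y. Floor 58 mm, roof 65 mm above the worktop; 83 mm between their side walls: the lid has 2 mm play in height and 3 mm in width. Roof and sides flare by about 3 mm in the last 14 mm before the mouth.
- lid_home (a point): Where the lid's origin lies when the lid is fully home: on the dry box at x = 0, y = +4 mm, 58 mm above the worktop; axes as the box's. The lid's outer end is then flush with the box's +y end.
- tray: Shallow wooden tray, fixed to the worktop, 76 mm (x) by 212 mm (y, the row; +y is the left end), rim and two partitions 14 mm high, floor 6 mm above the worktop, making three bays of 64 by about 62 mm in a row, 69 mm apart; a small brass loop at each end reaches 15 mm further. Origin at the centre of its underside.
- can_left: The left desiccant canister (at the tray's +y end): a closed, plain aluminium cylinder, 54 mm in diameter, 50 mm high, with pin-holes in its lid, outwardly the same as the other two; origin at the centre of its underside, z up. Its filling can shift up to 4 mm inside. Dry ones weigh 140 to 225 g (not alike), the spent one 310 to 390 g; which one that is changes from run to run.
- can_middle: The middle desiccant canister (between the others): a closed, plain aluminium cylinder, 54 mm in diameter, 50 mm high, with pin-holes in its lid, outwardly the same as the other two; origin at the centre of its underside, z up. Its filling can shift up to 4 mm inside. Dry ones weigh 140 to 225 g (not alike), the spent one 310 to 390 g; which one that is changes from run to run.
- can_right: The right desiccant canister (at the tray's -y end): a closed, plain aluminium cylinder, 54 mm in diameter, 50 mm high, with pin-holes in its lid, outwardly the same as the other two; origin at the centre of its underside, z up. Its filling can shift up to 4 mm inside. Dry ones weigh 140 to 225 g (not alike), the spent one 310 to 390 g; which one that is changes from run to run.
- bay_left (a point): Centre of the floor of the tray's left bay, where the left canister stands, 6 mm above the worktop; moves with the tray.
- bay_middle (a point): Centre of the floor of the tray's middle bay, where the middle canister stands, 6 mm above the worktop; moves with the tray.
- bay_right (a point): Centre of the floor of the tray's right bay, where the right canister stands, 6 mm above the worktop; moves with the tray.
- egg_on_stand: Bystander: blue-green egg on a small turned wooden stand, 45 mm wide and 64 mm high; origin at the centre of its underside.
- boxed_specimen: Bystander: clear specimen box with an egg on cotton, 68 by 65 by 42 mm; origin at the centre of its underside.

How it is judged:
By the outcome, as a careful person would: the job done as asked, in the order asked, and still so for the second after the job is handed in, while the arm keeps its last pose, push and grip.
It also fails if it takes over 72 s, if anything falls off the work surface, if the arm or the gripper's body presses on something with over 40 N, if the wrist force passes 120 N, or if a joint passes its speed limit or range.

## Working session

There is one attempt and no reset: what is moved stays moved. The work goes in short steps, Python scripts to look and compute and a tool call to move; the robot and the scene stay as the last step left them, time stands still between calls to the robot, and variables do not carry over. Pictures are saved under pics/ and viewed, at most 10 in all, crops included, and the job is handed in when it is done.

Besides the shell and the picture viewer there is one more tool, called after ">>>" in YAML: its name, and indented under it one key for each argument. arm_command: Moves the arm, as the interface text tells. Its arguments: {"type":"object","properties":{"plan":{"type":"array"},"squeeze":{"type":"number"}},"required":["plan"]}

```bash
mkdir -p pics
cat > h.py <<'E'
import numpy as np, cv2
from station import ctrl, cams
def info(n):
    i=cams.camera_info(n); K=np.array([[i['fx'],0,i['cx']],[0,i['fy'],i['cy']],[0,0,1]]); return K,np.array(i['dist_coeffs'],float),np.array(i['world_to_cam'])
def grab(n):
    K,d,T=info(n); p,z=cams.camera(n); return p,z,(K,d,T)
def toplane(uv,cal,h):
    K,d,T=cal; uv=np.asarray(uv,float).reshape(-1,1,2)
    n=cv2.undistortPoints(uv,K,d).reshape(-1,2); r=np.c_[n,np.ones(len(n))]@T[:3,:3]
    c=-T[:3,:3].T@T[:3,3]; return c+r*((h-c[2])/r[:,2])[:,None]
def cloud(z,cal):
    K,d,T=cal; v,u=np.mgrid[:z.shape[0],:z.shape[1]]
    n=cv2.undistortPoints(np.stack([u,v],-1).reshape(-1,1,2).astype(float),K,d).reshape(-1,2)
    p=np.c_[n,np.ones(len(n))]*z.reshape(-1,1); P=(p-T[:3,3])@T[:3,:3]
    P[z.ravel()<=0]=np.nan; return P.reshape(*z.shape,3)
E
python3 - <<'E'
from h import *
print(ctrl.get_obs())
for n in('top','side'):
    p,z,c=grab(n); cv2.imwrite(f'pics/{n}0.png',p); np.savez(f'{n}0.npz',p=p,z=z,K=c[0],d=c[1],T=c[2]); print(n,c[2].round(3).tolist(),(z>0).mean())
E
```

```text
{'time_s': 0.0, 'qpos': array([ 1.16741386e+00,  3.00470737e-01,  1.52159215e+00, -1.83491741e-05,
        1.32067758e+00, -6.65806855e-02]), 'joint_vel': array([ 2.45914891e-04, -5.26859650e-04,  2.18937058e-03,  5.84550170e-05,
        8.41820766e-05, -1.39438467e-03]), 'tau': array([ 6.77444186e-04, -5.31812632e+01, -3.52731407e+01,  7.08115473e-02,
        2.43827188e-02, -1.06435341e-04]), 'ee_pos': array([0.18165283, 0.51885838, 0.20488184]), 'eef_rot': array([-3.14044620e+00, -5.86319635e-05,  2.80479539e+00]), 'force': array([-0.15530813, -0.01615309, -0.77556254]), 'moment': array([-0.00198711, -0.03192606, -0.02669275]), 'grip_force': 0.0, 'grip_width': 0.09410313538330671}
top [[0.094, -0.996, 0.004, -0.024], [-0.975, -0.093, -0.201, 0.583], [0.201, 0.015, -0.98, 1.119], [0.0, 0.0, 0.0, 1.0]] 0.9956675170068027
side [[-0.986, -0.165, -0.009, 0.6], [-0.081, 0.53, -0.844, 0.075], [0.144, -0.832, -0.536, 0.993], [0.0, 0.0, 0.0, 1.0]] 0.9958205782312926
```

View pics/top0.png

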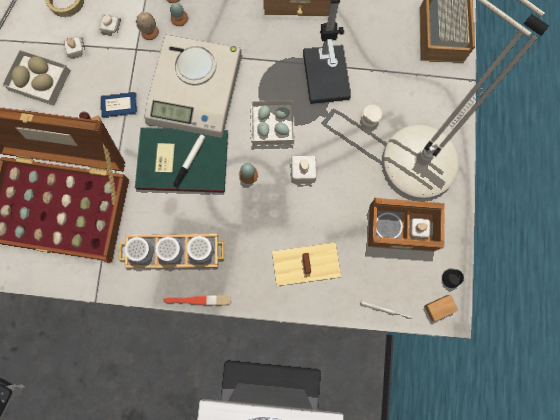

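View pics/side0.png

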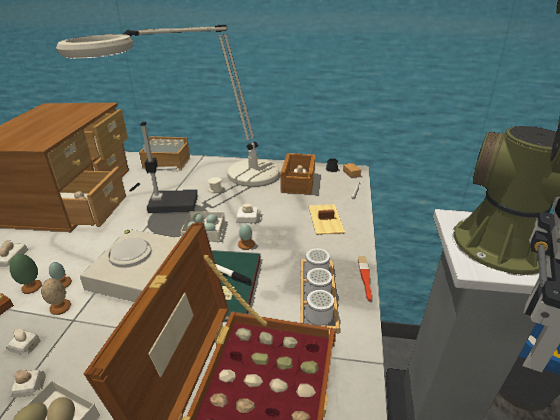

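The top view shows the tray with three cans at about (172,250), the lid at (306,263) with its pull at (307,264), and the dry box at (407,225) with its open end on the left. The egg on its stand is at (248,172) and the specimen box is at (304,168). In the side view the scene is clear, and the tall case lid is left of the tray.

```bash
cat > m.py <<'E'
from h import *
D=np.load('top0.npz'); p,z,cal=D['p'],D['z'],(D['K'],D['d'],D['T']); P=cloud(z,cal); H=P[...,2]
hsv=cv2.cvtColor(p,cv2.COLOR_BGR2HSV)
def roi(a,b,c,d):
    m=np.zeros(H.shape,np.uint8); m[b:d,a:c]=1; return m>0
print('table z', np.nanmedian(H[roi(240,290,330,320)]), np.nanmedian(H[roi(235,225,260,290)]))
def rect(m,h,name):
    m=cv2.morphologyEx(m.astype(np.uint8),cv2.MORPH_CLOSE,np.ones((5,5)))
    c=max(cv2.findContours(m,0,2)[0],key=cv2.contourArea).reshape(-1,2)
    q=toplane(c,cal,h)[:,:2]; r=cv2.minAreaRect((q*1000).astype(np.float32)); print(name,r, 'hmed',np.nanmedian(H[m>0])); return c
lid=(hsv[...,0]>15)&(hsv[...,0]<35)&(hsv[...,1]>70)&(hsv[...,2]>120)&roi(262,235,350,295)
rect(lid,.005,'lid')
pull=roi(290,245,325,285)&(hsv[...,2]<110)&(hsv[...,1]>90); rect(pull,.029,'pull')
rect(roi(290,245,325,285)&(H>.015),.029,'pull depth')
for k,(a,b) in dict(L=(137,250),M=(168,250),R=(199,250)).items():
    m=roi(a-22,b-28,a+22,b+28)&(H>.046)&(H<.07); m=cv2.morphologyEx(m.astype(np.uint8),cv2.MORPH_OPEN,np.ones((3,3)))
    c=max(cv2.findContours(m,0,2)[0],key=cv2.contourArea); q=toplane(c.reshape(-1,2),cal,.056)[:,:2]*1000
    print(k,cv2.minEnclosingCircle(q.astype(np.float32)),q.mean(0),np.nanmedian(H[m>0]))
bx=roi(350,180,460,265)&(H>.045)&(H<.085); c=rect(bx,.072,'box')
tr=roi(100,220,235,285)&(H>.008)&(H<.07)&(hsv[...,1]>80); rect(tr,.014,'tray')
rect(roi(235,150,262,190)&(H>.015),.04,'egg'); rect(roi(288,150,320,185)&(H>.015),.042,'spec')
print('left-of-tray heights'); 
for r in range(110,300,15): print(r,[int(1000*v) if v==v else -1 for v in H[r,60:130:6]],P[r,120,:2].round(3))
cv2.imwrite('pics/box.png',cv2.resize(p[180:270,345:465],None,fx=6,fy=6,interpolation=2))
E
python3 m.py
```

```text
table z -0.0003208787379971262 -0.0004228278090842495
lid ((472.7305603027344, -50.82823181152344), (79.95719909667969, 148.04867553710938), 13.260770797729492) hmed 0.004756114921201826
pull ((470.56976318359375, -49.73095703125), (43.931396484375, 13.963018417358398), 12.845357894897461) hmed 0.027083196472605136
pull depth ((471.8171691894531, -50.135929107666016), (46.252357482910156, 14.318263053894043), 13.577028274536133) hmed 0.027327694210193498
L ((463.56390380859375, 326.42266845703125), 27.999286651611328) [464.66471795 325.62185155] 0.05548603005010828
M ((471.3755187988281, 257.6300048828125), 27.68977165222168) [469.32167625 253.86479539] 0.055592242161610156
R ((478.68896484375, 189.88754272460938), 27.600984573364258) [481.25083164 190.48390442] 0.055597403690054156
box ((574.5285034179688, -264.2783203125), (105.58659362792969, 160.9507598876953), 1.0103580951690674) hmed 0.0693779208520664
tray ((473.4833984375, 284.2081604003906), (292.0548400878906, 104.84664916992188), 87.35115814208984) hmed 0.014905898149035672
egg ((669.4798583984375, 103.57121276855469), (35
[... 398 characters left out ...]
53, 163, 165, 215, 189, 0, -1, 1] [0.729 0.422]
155 [51, 61, 63, 69, 74, 72, 83, 87, 155, 141, 97, 0] [0.663 0.383]
170 [25, 29, 40, 51, 52, 54, 53, 50, 119, 0, 57, -1] [0.639 0.391]
185 [33, 30, 37, 34, 28, 21, 33, 37, 42, 80, 51, 14] [0.605 0.387]
200 [34, 39, 37, 37, 40, 36, 32, 35, 38, 53, 31, -3] [0.575 0.388]
215 [44, 32, 31, 26, 35, 31, 30, 36, 38, 51, 9, -4] [0.543 0.389]
230 [35, 32, 33, 36, 32, 34, 30, 34, 35, 35, -1, -4] [0.51  0.388]
245 [33, 36, 31, 40, 34, 34, 20, 31, 51, 15, 10, 52] [0.474 0.379]
260 [-4, -4, 0, -2, 0, -1, 0, -9, 32, -2, -2, 10] [0.44  0.377]
275 [0, 0, -2, 0, 5, 1, 0, 1, -1, -1, 1, 0] [0.406 0.371]
290 [1, -2, 0, 0, -4, -2, -1, -3, -3, -3, 0, 0] [0.372 0.367]
```

View pics/box.png

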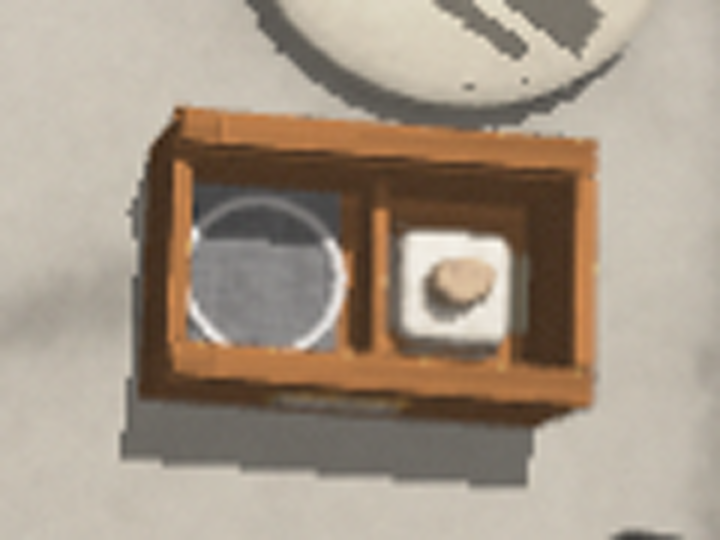

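The crop shows the box rim clearly. Its rim corners in crop pixels are about (178,108), (597,140), (592,403) and (172,372), with the open low end on the left. I'll refine the box and tray fits.

```bash
cat > m2.py <<'E'
from h import *
D=np.load('top0.npz'); p,z,cal=D['p'],D['z'],(D['K'],D['d'],D['T']); H=cloud(z,cal)[...,2]
g=cv2.cvtColor(p,cv2.COLOR_BGR2HSV)
# rim top: bright orange
m=((g[...,0]>5)&(g[...,0]<20)&(g[...,1]>100)&(g[...,2]>140)&(H>.05)).astype(np.uint8); m[:180]=0;m[265:]=0;m[:,:345]=0;m[:,465:]=0
m=cv2.morphologyEx(m,cv2.MORPH_CLOSE,np.ones((3,3)))
q=max(cv2.findContours(m,0,2)[0],key=cv2.contourArea).reshape(-1,2)
w=toplane(q,cal,.072)[:,:2]*1000; r=cv2.minAreaRect(w.astype(np.float32)); print('rim',r)
# line fits on columns: first/last mask pixel
def fit(pts,name):
    w=toplane(pts,cal,.072)[:,:2]*1000; vx,vy,x0,y0=cv2.fitLine(w.astype(np.float32),cv2.DIST_HUBER,0,.01,.01).ravel(); s=np.sign(vy) if abs(vy)>abs(vx) else np.sign(vx)
    print(name,'dir',np.degrees(np.arctan2(s*vy,s*vx)).round(2),'pt',x0.round(1),y0.round(1),len(pts))
cols=range(382,440); far=[(c,np.flatnonzero(m[:,c])[0]-.5) for c in cols]; near=[(c,np.flatnonzero(m[:,c])[-1]+.5) for c in cols]
fit(far,'far'); fit(near,'near')
rows=range(209,240); fit([(np.flatnonzero(m[r])[-1]+.5,r) for r in rows],'right'); fit([(np.flatnonzero(m[r])[0]-.5,r) for r in rows],'left')
E
python3 m2.py
```

```text
rim ((577.559326171875, -264.72479248046875), (99.30593872070312, 156.55819702148438), 0.8465142846107483)
far dir 90.95 pt 627.1 -260.0 58
near dir 90.79 pt 528.0 -271.8 58
right dir 1.77 pt 578.7 -343.3 31
left dir 0.81 pt 567.4 -186.6 31
```

```bash
cat >> h.py <<'E'
from scipy.spatial.transform import Rotation as Ro
def row(x,y,z,yaw,cur=None):
    """row (mm, rotvec) from current pose (or cur=(x,y,z,yaw) mm/deg) to TCP mm, pointing down, tool yaw deg"""
    o=ctrl.get_obs(); p=o['ee_pos']*1000; R=Ro.from_euler('xyz',o['eef_rot'])
    if cur is not None: p=np.array(cur[:3],float); R=Ro.from_euler('xyz',[np.pi,0,np.radians(cur[3])])
    G=Ro.from_euler('xyz',[np.pi,0,np.radians(yaw)])
    print('row',R.inv().apply(np.array([x,y,z])-p).round(1),(R.inv()*G).as_rotvec().round(4))
def st():
    o=ctrl.get_obs(); print('t',round(o['time_s'],2),'p',(o['ee_pos']*1000).round(1),'rpy',np.degrees(o['eef_rot']).round(2),'F',o['force'].round(2),'M',o['moment'].round(2),'w',round(o['grip_width']*1000,1),'g',round(o['grip_force'],1),'q',o['qpos'].round(2))
E
python3 -c "
from h import *
row(472.5,-50.8,110,193.26)"
```

```text
row [-462.8 -441.5   95.4] [-1.000e-03 -4.000e-04 -5.682e-01]
```

Careful with the scale: shifts go in shares of 750 mm and turns go in shares of 2 pi rad. That gives: -463 mm is -0.6173, -441 mm is -0.588, -0.568 rad is -0.0904.

>>> arm_command:
  plan:
    - [[-0.6173,-0.588,0.1267,0,0,-0.0904,-1],[-0.6173,-0.588,0.1267,0,0,-0.0904,-1],[-0.6173,-0.588,0.1267,0,0,-0.0904,-1],[-0.6173,-0.588,0.1267,0,0,-0.0904,-1],[-0.6173,-0.588,0.1267,0,0,-0.0904,-1],[-0.6173,-0.588,0.1267,0,0,-0.0904,-1],[-0.6173,-0.588,0.1267,0,0,-0.0904,-1],[-0.6173,-0.588,0.1267,0,0,-0.0904,-1],[-0.6173,-0.588,0.1267,0,0,-0.0904,-1],[-0.6173,-0.588,0.1267,0,0,-0.0904,-1],[-0.6173,-0.588,0.1267,0,0,-0.0904,-1],[-0.6173,-0.588,0.1267,0,0,-0.0904,-1]]

```text
time_s: 1.3
ee_pos: [0.447, -0.0004, 0.1188]
eef_rot: [3.142, 0.0, -2.911]
force: [0.3, 1.1, 0.7]
grip_width: 0.0942
grip_force: 0.0
```

```bash
python3 -c "
from h import *
st(); row(472.5,-50.8,110,193.26)"
```

```text
t 1.3 p [ 4.470e+02 -4.000e-01  1.188e+02] rpy [ 1.8000e+02  1.0000e-02 -1.6677e+02] F [0.3  1.11 0.74] M [ 0.04 -0.06 -0.01] w 94.2 g 0.0 q [-0.08  0.17  1.9   0.    1.07 -1.88]
row [-13.3 -54.9   8.8] [ 0.      0.0001 -0.0005]
```

To row units: -55 mm is -0.0733, -13 mm is -0.0173.

>>> arm_command:
  plan:
    - [[-0.0173,-0.0733,0.012,0,0,0,-1],[-0.0173,-0.0733,0.012,0,0,0,-1],[-0.0173,-0.0733,0.012,0,0,0,-1]]

```text
time_s: 1.6
ee_pos: [0.4716, -0.0496, 0.1094]
eef_rot: [3.141, -0.001, -2.913]
force: [0.0, -0.5, 0.0]
grip_width: 0.094
grip_force: 0.0
```

```bash
python3 -c "
from h import *
st(); row(472.5,-50.8,27,193.26)
p,z,c=grab('wrist'); cv2.imwrite('pics/w1.png',p); np.savez('w1.npz',p=p,z=z,K=c[0],d=c[1],T=c[2]); st(); print(np.linalg.inv(c[2]).round(3))"
```

```text
t 1.6 p [471.6 -49.6 109.4] rpy [ 1.7996e+02 -8.0000e-02 -1.6689e+02] F [ 0.   -0.49  0.01] M [ 0.06 -0.   -0.03] w 94.0 g 0.0 q [-0.18  0.24  1.84  0.    1.07 -1.98]
row [-0.7 -1.4 82.4] [ 0.0006 -0.0014 -0.0026]
t 1.65 p [471.4 -48.5 109.8] rpy [ 1.7997e+02 -5.0000e-02 -1.6681e+02] F [ 0.05 -0.55 -0.75] M [ 0.03  0.09 -0.01] w 93.9 g 0.0 q [-0.18  0.24  1.84  0.    1.07 -1.98]
[[-0.227  0.938  0.262  0.396]
 [ 0.974  0.218  0.062 -0.068]
 [ 0.001  0.27  -0.963  0.287]
 [ 0.     0.     0.     1.   ]]
```

View pics/w1.png

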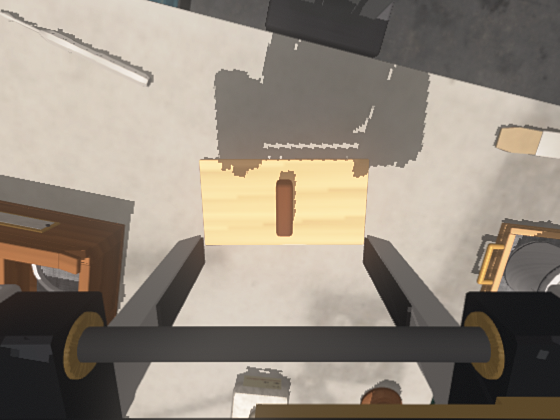

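The wrist view shows the lid with corners at about (201,160), (367,160), (366,244) and (206,244), with the pull at (286,207). The box is at the left and the tray at the right.

Run:
```python
from h import *
D=np.load('w1.npz'); p,z,cal=D['p'],D['z'],(D['K'],D['d'],D['T'])
g=cv2.cvtColor(p,cv2.COLOR_BGR2HSV)
m=((g[...,0]>15)&(g[...,0]<35)&(g[...,1]>60)&(g[...,2]>120)).astype(np.uint8); m[:150]=0;m[255:]=0;m[:,:190]=0;m[:,375:]=0
q=max(cv2.findContours(cv2.morphologyEx(m,5,np.ones((3,3))) if 0 else m,0,2)[0],key=cv2.contourArea).reshape(-1,2)
print(cv2.minAreaRect((toplane(q,cal,.005)[:,:2]*1000).astype(np.float32)))
m=((g[...,2]<150)&(g[...,1]>100)).astype(np.uint8); m[:170]=0;m[240:]=0;m[:,:270]=0;m[:,302:]=0
q=max(cv2.findContours(m,0,2)[0],key=cv2.contourArea).reshape(-1,2)
print(cv2.minAreaRect((toplane(q,cal,.029)[:,:2]*1000).astype(np.float32)),q.min(0),q.max(0))
```

```text
((473.05828857421875, -49.09541320800781), (77.8183364868164, 146.5798797607422), 13.100608825683594)
((469.921142578125, -49.635520935058594), (47.84292221069336, 13.302837371826172), 13.086952209472656) [276 179] [292 235]
```

To row units: 102 mm is 0.136, 80 mm is 0.1067.

>>> arm_command:
  plan:
    - [[0,0,0.06,0,0,0,-1],[0,0,0.1067,0,0,0,-1],[0,0,0.136,0,0,0,-1],[0,0,0.136,0,0,0,-1],[0,0,0.136,0,0,0,1],[0,0,0.136,0,0,0,1],[0,0,0.136,0,0,0,1],[0,0,0.136,0,0,0,1],[0,0,0.136,0,0,0,1],[0,0,0.136,0,0,0,1],[0,0,0.136,0,0,0,1],[0,0,0.136,0,0,0,1]]
  squeeze: 30

```text
time_s: 2.85
ee_pos: [0.4718, -0.0488, 0.0081]
eef_rot: [3.142, -0.0, -2.911]
force: [-0.2, -0.6, 0.1]
grip_width: 0.0336
grip_force: 0.0
```

```bash
python3 -c "
from h import *
st()"
```

```text
t 2.85 p [471.8 -48.8   8.1] rpy [ 180.     -0.   -166.76] F [-0.25 -0.65  0.1 ] M [ 0.04 -0.04 -0.01] w 33.6 g 0.0 q [-0.18  0.41  1.9   0.    0.83 -1.98]
```

>>> arm_command:
  plan:
    - [[0,0,0,0,0,0,1],[0,0,0,0,0,0,1],[0,0,0,0,0,0,1],[0,0,0,0,0,0,1],[0,0,0,0,0,0,1],[0,0,-0.0133,0,0,0,1],[0,0,-0.0533,0,0,0,1],[0,0,-0.1067,0,0,0,1],[0,0,-0.1333,0,0,0,1],[0,0,-0.1333,0,0,0,1]]

```text
time_s: 3.85
ee_pos: [0.4732, -0.049, 0.1114]
eef_rot: [-3.139, 0.005, -2.91]
force: [-0.0, -0.6, -1.9]
grip_width: 0.0139
grip_force: 30.0
```

```bash
python3 -c "
from h import *
st(); row(574.5,-104,100,180.87)"
```

```text
t 3.85 p [473.2 -49.  111.4] rpy [-179.88    0.28 -166.75] F [-0.04 -0.61 -1.94] M [ 0.06 -0.02  0.  ] w 13.9 g 30.0 q [-0.18  0.24  1.83 -0.    1.06 -1.98]
row [-86.  -76.7  11.9] [-0.0016  0.0052  0.216 ]
```

To row units: -86 mm is -0.1147, -77 mm is -0.1027, 0.216 rad is 0.0344.

>>> arm_command:
  plan:
    - [[-0.0267,-0.024,0.004,0,0,0.008,1],[-0.06,-0.0533,0.008,0,0,0.0175,1],[-0.0933,-0.0827,0.012,0,0,0.0271,1],[-0.1147,-0.1027,0.0147,0,0,0.0344,1],[-0.1147,-0.1027,0.0147,0,0,0.0344,1],[-0.1147,-0.1027,0.0147,0,0,0.0344,1],[-0.1147,-0.1027,0.0147,0,0,0.0344,1]]

```text
time_s: 4.55
ee_pos: [0.5723, -0.1036, 0.0968]
eef_rot: [3.141, -0.001, -3.125]
force: [-0.1, -0.3, -1.9]
grip_width: 0.0137
grip_force: 30.0
```

```bash
python3 -c "
from h import *
st()
for n in('wrist','top'):
  p,z,c=grab(n); cv2.imwrite(f'pics/{n}2.png',p); np.savez(f'{n}2.npz',p=p,z=z,K=c[0],d=c[1],T=c[2])
st()"
```

```text
t 4.55 p [ 572.3 -103.6   96.8] rpy [ 1.7998e+02 -6.0000e-02 -1.7907e+02] F [-0.05 -0.28 -1.88] M [ 0.01 -0.02 -0.02] w 13.7 g 30.0 q [-0.24  0.48  1.54  0.    1.12 -1.83]
t 4.65 p [ 572.7 -103.6   97.3] rpy [ 180.     -0.   -179.08] F [ 0.53  0.02 -0.78] M [ 0.02 -0.01  0.04] w 13.8 g 30.0 q [-0.24  0.48  1.54  0.    1.12 -1.83]
```

View pics/wrist2.png

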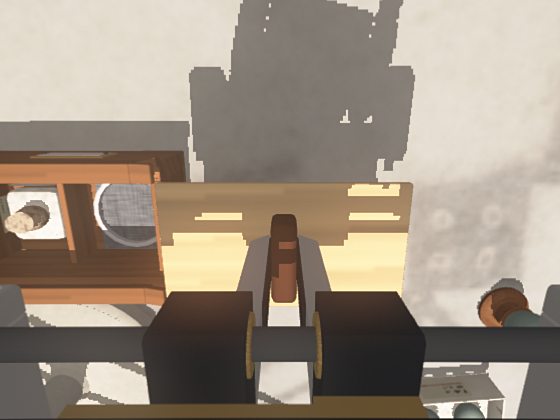

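View pics/top2.png

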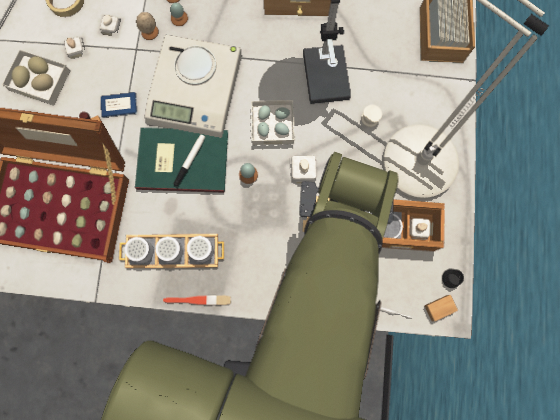

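The wrist view shows the lid held with its near edge at row 183, columns 157–412, and its left end at columns 157–167. The box rim lies at the left, rows 152–300. In the top view the arm hides the lid, and the bystanders are untouched. I'll fit edges for the lid and rim in the wrist picture.

```bash
cat > w2.py <<'E'
from h import *
import sys
D=np.load('wrist2.npz'); p,z,cal=D['p'],D['z'],(D['K'],D['d'],D['T']); P=cloud(z,cal)
g=cv2.cvtColor(p,cv2.COLOR_BGR2HSV); b=cv2.GaussianBlur(p.astype(np.float32),(3,3),0)
for u,v in [(200,200),(380,235),(180,280),(60,168),(80,295),(157,230),(20,158),(110,158)]: print((u,v),g[v,u],P[v,u].round(4))
for u in (20,60,100,130): print('col',u,[(v,tuple(g[v,u]),int(P[v,u,2]*1000)) for v in range(146,188,3)])
for u in (20,60,100,130): print('col',u,[(v,tuple(g[v,u]),int(P[v,u,2]*1000)) for v in range(240,310,5)])
def ed(u0,u1,v0,v1,axis,h,name):
    # strongest gradient along rows (axis 0) or columns (axis 1)
    G=np.abs(np.gradient(b,axis=axis)).sum(2)[v0:v1,u0:u1]; k=G.argmax(axis)
    pts=np.c_[np.arange(u0,u1),k+v0] if axis==0 else np.c_[k+u0,np.arange(v0,v1)]
    w=toplane(pts,cal,h)[:,:2]*1000; vx,vy,x0,y0=cv2.fitLine(w.astype(np.float32),cv2.DIST_HUBER,0,.01,.01).ravel()
    print(name,'deg',np.degrees(np.arctan(vy/vx if axis else -vx/vy)).round(2),'pt',x0.round(1),y0.round(1),'res',np.abs((w-[x0,y0])@[-vy,vx]).mean().round(2),'px',pts.mean(0))
ed(170,400,176,190,0,.0942,'lid near')
ed(150,172,190,235,1,.0942,'lid -y end'); ed(400,418,190,235,1,.0942,'lid +y end')
ed(10,145,146,158,0,.072,'rim a'); ed(10,145,158,172,0,.072,'rim b'); ed(10,150,172,186,0,.072,'rim c')
ed(10,140,284,298,0,.072,'rim far a'); ed(10,140,296,310,0,.072,'rim far b')
E
python3 w2.py
```

```text
(200, 200) [ 16 103 156] [ 0.5446 -0.152   0.092 ]
(380, 235) [ 22  79 251] [ 0.5645 -0.0463  0.0918]
(180, 280) [ 23  73 253] [ 0.596  -0.167   0.0921]
(60, 168) [ 13 138 192] [ 0.5314 -0.2446  0.0691]
(80, 295) [ 12 140 193] [ 0.6212 -0.2454  0.0694]
(157, 230) [ 12 141 211] [ 0.5771 -0.1929  0.0556]
(20, 158) [ 12 114  96] [ 0.5292 -0.2878  0.0446]
(110, 158) [ 12 109 101] [ 0.5279 -0.2245  0.0463]
col 20 [(146, (np.uint8(16), np.uint8(33), np.uint8(130)), -2), (149, (np.uint8(17), np.uint8(31), np.uint8(131)), -2), (152, (np.uint8(12), np.uint8(115), np.uint8(91)), 7), (155, (np.uint8(13), np.uint8(115), np.uint8(95)), 28), (158, (np.uint8(12), np.uint8(114), np.uint8(96)), 44), (161, (np.uint8(13), np.uint8(115), np.uint8(93)), 59), (164, (np.uint8(12), np.uint8(137), np.uint8(170)), 68), (167, (np.uint8(12), np.uint8(141), np.uint8(193)), 69), (170, (np.uint8(12), np.uint8(138), np.uint8(189)), 69), (173, (np.uint8(12), np.uint8(137), np.uint8(183)), 70), (176, (np.uint8(12), np.uint8(139), np.uint8(187)), 70), (179, (np.uint8(12), np.uint8(138), np.uint8(198)), 70), (182, (np.
[... 5552 characters left out ...]
.uint8(197)), 70), (300, (np.uint8(12), np.uint8(142), np.uint8(201)), 69), (305, (np.uint8(14), np.uint8(42), np.uint8(115)), 5)]
lid near deg 0.37 pt 533.4 -104.1 res 0.31 px [284.5        183.09130435]
lid -y end deg 0.64 pt 547.7 -178.8 res 0.14 px [153.04444444 212.        ]
lid +y end deg 0.76 pt 547.5 -31.2 res 0.49 px [409.31111111 212.        ]
rim a deg 1.0 pt 519.7 -231.7 res 0.33 px [ 77.         150.53333333]
rim b deg 0.98 pt 528.3 -237.1 res 0.0 px [ 77. 164.]
rim c deg 0.75 pt 540.5 -243.2 res 0.22 px [ 79.5        183.22857143]
rim far a deg 0.75 pt 614.2 -248.7 res 0.21 px [ 74.5        287.73076923]
rim far b deg 0.91 pt 626.7 -245.2 res 0.69 px [ 74.5        303.83846154]
```

To row units: 30 mm is 0.04, 15 mm is 0.02, -0.005 rad is -0.0008.

>>> arm_command:
  plan:
    - [[-0.0013,0,0.02,0,0,-0.0008,1],[-0.0027,0,0.04,0,0,-0.0008,1],[-0.0027,0,0.04,0,0,-0.0008,1],[-0.0027,0,0.04,0,0,-0.0008,1],[-0.0027,0,0.04,0,0,-0.0008,1],[-0.0027,0,0.04,0,0,-0.0008,1]]

```text
time_s: 5.25
ee_pos: [0.5754, -0.1041, 0.0676]
eef_rot: [-3.141, 0.001, -3.121]
force: [-0.3, -0.7, -1.5]
grip_width: 0.0136
grip_force: 30.0
```

```bash
python3 -c "
from h import *
st()"
```

```text
t 5.25 p [ 575.4 -104.1   67.6] rpy [-1.7999e+02  4.0000e-02 -1.7884e+02] F [-0.35 -0.73 -1.54] M [ 0.01 -0.01  0.06] w 13.6 g 30.0 q [-0.24  0.52  1.55  0.    1.07 -1.83]
```

To row units: -36 mm is -0.048, -32 mm is -0.0427.

>>> arm_command:
  plan:
    - [[0.0008,-0.0053,0,0,0,0,1],[0.0008,-0.0107,0,0,0,0,1],[0.0008,-0.016,0,0,0,0,1],[0.0008,-0.0213,0,0,0,0,1],[0.0009,-0.0267,0,0,0,0,1],[0.0009,-0.032,0,0,0,0,1],[0.0009,-0.0373,0,0,0,0,1],[0.0009,-0.0427,0,0,0,0,1],[0.0009,-0.048,0,0,0,0,1],[0.0009,-0.048,0,0,0,0,1]]

```text
time_s: 6.25
ee_pos: [0.5752, -0.1405, 0.0671]
eef_rot: [-3.142, 0.0, -3.122]
force: [0.3, -0.2, -0.7]
grip_width: 0.0138
grip_force: 30.0
```

```bash
python3 -c "
from h import *
st()"
```

```text
t 6.25 p [ 575.2 -140.5   67.1] rpy [-180.      0.   -178.87] F [ 0.34 -0.22 -0.73] M [ 0.01 -0.02  0.  ] w 13.8 g 30.0 q [-0.3   0.54  1.53 -0.    1.08 -1.89]
```

To row units: -110 mm is -0.1467, -107 mm is -0.1427.

>>> arm_command:
  plan:
    - [[0,-0.0133,0,0,0,0,1],[0.0001,-0.0267,0,0,0,0,1],[0.0001,-0.04,0,0,0,0,1],[0.0003,-0.0533,0,0,0,0,1],[0.0003,-0.0667,0,0,0,0,1],[0.0004,-0.08,0,0,0,0,1],[0.0004,-0.0933,0,0,0,0,1],[0.0005,-0.1067,0,0,0,0,1],[0.0005,-0.12,0,0,0,0,1],[0.0007,-0.1333,0,0,0,0,1],[0.0007,-0.1427,0,0,0,0,1],[0.0007,-0.1467,0,0,0,0,1]]

```text
time_s: 7.45
ee_pos: [0.5768, -0.2508, 0.067]
eef_rot: [-3.142, -0.0, -3.122]
force: [-0.1, -0.0, -1.4]
grip_width: 0.0139
grip_force: 30.0
```

```bash
python3 -c "
from h import *
st()"
```

```text
t 7.45 p [ 576.8 -250.8   67. ] rpy [-180.     -0.   -178.87] F [-0.14 -0.02 -1.39] M [ 0.04 -0.05  0.01] w 13.9 g 30.0 q [-0.47  0.61  1.41 -0.    1.12 -2.06]
```

To row units: -10 mm is -0.0133, -9 mm is -0.012.

>>> arm_command:
  plan:
    - [[0,-0.0027,0,0,0,0,1],[0,-0.0053,0,0,0,0,1],[0,-0.0073,0,0,0,0,1],[0,-0.0093,0,0,0,0,1],[0,-0.0107,0,0,0,0,1],[0,-0.012,0,0,0,0,1],[0,-0.0133,0,0,0,0,1],[0,-0.0133,0,0,0,0,1]]

```text
time_s: 8.25
ee_pos: [0.5771, -0.2601, 0.0671]
eef_rot: [-3.142, 0.0, -3.121]
force: [-0.4, -0.1, -0.9]
grip_width: 0.0137
grip_force: 30.0
```

```bash
python3 -c "
from h import *
st()"
```

```text
t 8.25 p [ 577.1 -260.1   67.1] rpy [-180.      0.   -178.84] F [-0.4  -0.13 -0.91] M [-0.01  0.06  0.  ] w 13.7 g 30.0 q [-0.48  0.62  1.4  -0.    1.13 -2.07]
```

To row units: -2.5 mm is -0.0033, -1.4 mm is -0.0019.

>>> arm_command:
  plan:
    - [[0,-0.0009,0,0,0,0,1],[0,-0.0019,0,0,0,0,1],[0,-0.0027,0,0,0,0,1],[0,-0.0033,0,0,0,0,1],[0,-0.0033,0,0,0,0,1]]

```text
time_s: 8.75
ee_pos: [0.5773, -0.2609, 0.0672]
eef_rot: [3.139, -0.0, -3.121]
force: [-0.6, 11.0, 3.3]
grip_width: 0.0135
grip_force: 30.0
```

```bash
python3 -c "
from h import *
st()"
```

```text
t 8.75 p [ 577.3 -260.9   67.2] rpy [ 1.7986e+02 -2.0000e-02 -1.7882e+02] F [-0.61 11.04  3.3 ] M [ 1.97  0.1  -0.08] w 13.5 g 30.0 q [-0.48  0.62  1.39  0.    1.13 -2.08]
```

>>> arm_command:
  plan:
    - [[0,-0.0007,0,0,0,0,1],[0,-0.0007,0,0,0,0,1],[0,0,0,0,0,0,0.2],[0,0,0,0,0,0,0.2],[0,0,0,0,0,0,0.2],[0,0,0,0,0,0,0.2],[0,0,-0.0133,0,0,0,0.2],[0,0,-0.0533,0,0,0,-1],[0,0,-0.1067,0,0,0,-1],[0,0,-0.1467,0,0,0,-1],[0,0,-0.1467,0,0,0,-1],[0,0,-0.1467,0,0,0,-1]]

```text
time_s: 9.95
ee_pos: [0.5772, -0.2626, 0.1778]
eef_rot: [-3.141, 0.001, -3.121]
force: [-0.6, 0.2, -1.4]
grip_width: 0.0742
grip_force: 0.0
```

Run:
```python
from h import *
st()
p,z,c=grab('wrist'); cv2.imwrite('pics/w3.png',p); np.savez('w3.npz',p=p,z=z,K=c[0],d=c[1],T=c[2])
T=np.array([471.4,257.7]); 
for n,q in dict(L=(463.6,326.2),M=(471.4,257.7),R=(478.7,189.9)).items(): row(q[0],q[1],120,96.3)
```

```text
t 9.95 p [ 577.2 -262.6  177.8] rpy [-1.7997e+02  6.0000e-02 -1.7885e+02] F [-0.61  0.17 -1.43] M [ 0.02 -0.03  0.03] w 74.2 g 0.0 q [-0.48  0.51  1.29 -0.    1.34 -2.08]
row [101.4 590.8  56.9] [-3.0000e-04 -9.0000e-04  1.4809e+00]
row [ 94.9 522.1  56.9] [-3.0000e-04 -9.0000e-04  1.4809e+00]
row [ 89.  454.2  56.8] [-3.0000e-04 -9.0000e-04  1.4809e+00]
```

View pics/w3.png

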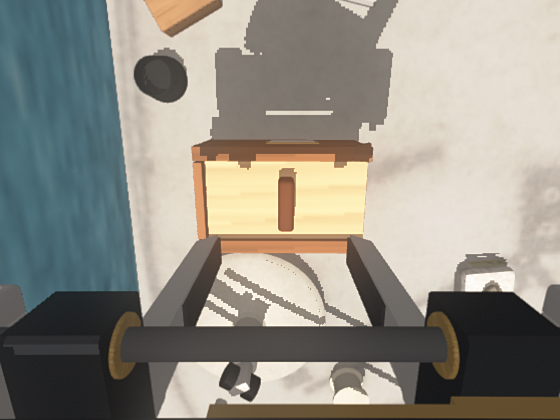

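The wrist view shows the lid home: its right end (col 367) is flush with the box end, its left end (col 206) is at the stop wall, and the pull is at (286,205). Next is the left can.

To row units: 591 mm is 0.788, 541 mm is 0.7213, 1.48 rad is 0.2355.

>>> arm_command:
  plan:
    - [[0.0107,0.0653,0.0053,0,0,0.0191,-1],[0.0227,0.1307,0.0107,0,0,0.0382,-1],[0.0333,0.196,0.016,0,0,0.0573,-1],[0.0453,0.2613,0.0213,0,0,0.078,-1],[0.056,0.3267,0.0267,0,0,0.0971,-1],[0.068,0.3933,0.032,0,0,0.1178,-1],[0.0787,0.4587,0.0373,0,0,0.1369,-1],[0.0907,0.524,0.0427,0,0,0.156,-1],[0.1013,0.5893,0.048,0,0,0.1767,-1],[0.1133,0.656,0.0533,0,0,0.1958,-1],[0.124,0.7213,0.0587,0,0,0.2165,-1],[0.1347,0.788,0.064,0,0,0.2355,-1]]

```text
time_s: 11.2
ee_pos: [0.4636, 0.324, 0.128]
eef_rot: [-3.14, 0.001, 1.677]
force: [1.0, -0.2, 0.8]
grip_width: 0.0939
grip_force: 0.0
```

Run:
```python
from h import *
st(); row(463.6,326.2,130,96.3)
```

```text
t 11.2 p [463.6 324.  128. ] rpy [-1.7989e+02  6.0000e-02  9.6060e+01] F [ 1.   -0.24  0.8 ] M [-0.05  0.02 -0.07] w 93.9 g 0.0 q [ 0.55  0.41  1.56 -0.    1.17  0.44]
row [ 2.2  0.2 -2. ] [-0.0019  0.001  -0.0042]
```

To row units: 2 mm is 0.0027.

>>> arm_command:
  plan:
    - [[0.0027,0,0,0,0,0,-1],[0.0027,0,0,0,0,0,-1],[0.0027,0,0,0,0,0,-1]]

```text
time_s: 11.5
ee_pos: [0.4647, 0.3233, 0.1288]
eef_rot: [-3.14, 0.001, 1.682]
force: [-0.4, -0.8, 0.4]
grip_width: 0.0942
grip_force: 0.0
```

```bash
cat > cans.py <<'E'
from h import *
st()
p,z,c=grab('wrist'); st(); P=cloud(z,c); H=P[...,2]
m=((H>.045)&(H<.062)).astype(np.uint8); m=cv2.morphologyEx(m,cv2.MORPH_OPEN,np.ones((5,5)))
for q in cv2.findContours(m,0,2)[0]:
    if cv2.contourArea(q)<1500: continue
    w=toplane(q.reshape(-1,2),c,.056)[:,:2]*1000; (x,y),r=cv2.minEnclosingCircle(w.astype(np.float32))
    print('c',round(x,1),round(y,1),'r',round(r,1),q.reshape(-1,2).min(0),q.reshape(-1,2).max(0))
import time; cv2.imwrite('pics/c%d.png'%int(time.time()),p)
E
python3 cans.py
```

```text
t 11.5 p [464.7 323.3 128.8] rpy [-1.7993e+02  4.0000e-02  9.6400e+01] F [-0.4  -0.83  0.42] M [-0.05  0.03 -0.01] w 94.2 g 0.0 q [ 0.54  0.41  1.56 -0.    1.17  0.43]
t 11.55 p [465.  323.1 129.1] rpy [-1.7996e+02  3.0000e-02  9.6350e+01] F [ 0.69 -0.89  0.26] M [-0.08  0.04 -0.01] w 93.9 g 0.0 q [ 0.54  0.41  1.56 -0.    1.17  0.43]
c 471.9 264.6 r 28.3 [252 250] [314 309]
c 464.9 331.2 r 27.2 [250 171] [316 236]
c 532.2 393.3 r 88.0 [266 109] [495 155]
c 632.7 446.7 r 46.5 [501   0] [559 140]
```

Run:
```python
from h import *
st()
p,z,c=grab('wrist'); st(); P=cloud(z,c); H=P[...,2]; print((np.linalg.inv(c[2])[:3,3]*1000).round(0))
for lo in (.046,.050,.052):
  m=((H>lo)&(H<.062)).astype(np.uint8); m=cv2.morphologyEx(m,cv2.MORPH_OPEN,np.ones((5,5)))
  for q in cv2.findContours(m,0,2)[0]:
    if cv2.contourArea(q)<1500 or q.min(0)[0,0]>260: continue
    M=np.zeros_like(m); cv2.drawContours(M,[q],-1,1,-1)
    w=toplane(q.reshape(-1,2),c,.056)[:,:2]*1000; print(lo,cv2.minAreaRect(w.astype(np.float32)),np.nanmedian(H[M>0]).round(4),q.reshape(-1,2).min(0),q.reshape(-1,2).max(0))
g=cv2.cvtColor(p,cv2.COLOR_BGR2GRAY)
print('hough',cv2.HoughCircles(cv2.medianBlur(g,3),cv2.HOUGH_GRADIENT_ALT,1,30,param1=200,param2=.7,minRadius=20,maxRadius=45))
cv2.imwrite('pics/c2.png',cv2.resize(p[130:360,200:360],None,fx=2.5,fy=2.5))
```

```text
t 11.55 p [465.  323.1 129.1] rpy [-1.7996e+02  3.0000e-02  9.6350e+01] F [ 0.69 -0.89  0.26] M [-0.08  0.04 -0.01] w 93.9 g 0.0 q [ 0.54  0.41  1.56 -0.    1.17  0.43]
t 11.6 p [465.1 323.2 129.3] rpy [-1.7998e+02  2.0000e-02  9.6320e+01] F [-0.    0.34  0.16] M [-0.1   0.04 -0.02] w 94.2 g 0.0 q [ 0.54  0.41  1.56 -0.    1.17  0.43]
[457. 402. 307.]
0.046 ((471.756591796875, 264.5224609375), (52.02629852294922, 54.6427116394043), 6.361328125) 0.0546 [252 250] [313 308]
0.046 ((464.42596435546875, 331.06072998046875), (51.901851654052734, 52.768028259277344), 6.35244083404541) 0.0547 [250 171] [315 235]
0.05 ((471.8558349609375, 263.6322937011719), (52.02629852294922, 52.85136032104492), 6.361328125) 0.0547 [252 252] [313 308]
0.05 ((464.46917724609375, 330.6726379394531), (51.901851654052734, 51.98700714111328), 6.35244083404541) 0.0547 [250 172] [315 235]
0.052 ((471.90557861328125, 263.18603515625), (52.02629852294922, 51.95330810546875), 6.361328125) 0.0547 [252 253] [313 308]
0.052 ((464.4692077636719, 330.6724548339844), (51.901851654052734, 51.986663818359375), 6.35244083404541) 0.0547 [250 172] [315 235]
hough [[[285.       280.        27.604494]
  [282.       205.        36.34082 ]
  [434.       306.        26.906612]
  [282.       205.        26.290424]]]
```

View pics/c2.png

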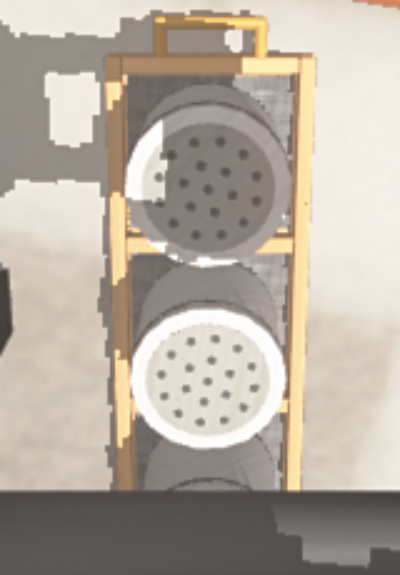

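The crop shows the left can's top circle centred near (208,190) and the middle one near (208,378) in crop pixels. Both stand upright in their bays, and the fingers clear the rim.

To row units: 109 mm is 0.1453, 100 mm is 0.1333.

>>> arm_command:
  plan:
    - [[0.004,0,0.0533,0,0,0,-1],[0.008,0,0.1067,0,0,0,-1],[0.008,0,0.1333,0,0,0,-1],[0.008,0,0.1453,0,0,0,-1],[0.008,0,0.1453,0,0,0,-1],[0.008,0,0.1453,0,0,0,1],[0.008,0,0.1453,0,0,0,1],[0.008,0,0.1453,0,0,0,1],[0.008,0,0.1453,0,0,0,1],[0.008,0,0.1453,0,0,0,1],[0.008,0,0.1453,0,0,0,1],[0.008,0,0.1453,0,0,0,1]]
  squeeze: 40

```text
time_s: 12.8
ee_pos: [0.4641, 0.3304, 0.0207]
eef_rot: [3.142, -0.0, 1.682]
force: [-1.6, -0.1, 3.8]
grip_width: 0.054
grip_force: 40.0
```

```bash
python3 -c "
from h import *
st()"
```

```text
t 12.8 p [464.1 330.4  20.7] rpy [180.    -0.    96.37] F [-1.56 -0.11  3.81] M [-0.18  0.51  0.07] w 54.0 g 40.0 q [0.55 0.56 1.62 0.   0.96 0.44]
```

To row units: -90 mm is -0.12, -88 mm is -0.1173.

>>> arm_command:
  plan:
    - [[0,0,0,0,0,0,1],[0,0,-0.0107,0,0,0,1],[0,0,-0.0333,0,0,0,1],[0,0,-0.06,0,0,0,1],[0,0,-0.0867,0,0,0,1],[0,0,-0.1067,0,0,0,1],[0,0,-0.1173,0,0,0,1],[0,0,-0.12,0,0,0,1],[0,0,-0.12,0,0,0,1],[0,0,-0.12,0,0,0,1]]

```text
time_s: 13.8
ee_pos: [0.4637, 0.3301, 0.1096]
eef_rot: [-3.14, 0.001, 1.682]
force: [0.2, -0.2, -3.5]
grip_width: 0.0537
grip_force: 40.0
```

```bash
cat > weigh.py <<'E'
from h import *
F=[];t=[]
for i in range(14):
    cams.camera('top'); o=ctrl.get_obs(); F.append(o['force']); t.append(o['tau'])
F=np.array(F); print('Fz',F[:,2].round(2),'mean',F.mean(0).round(3),'sd',F.std(0).round(2),'tau',np.mean(t,0).round(3)); st()
E
python3 weigh.py
```

```text
Fz [-4.16 -2.54 -2.69 -2.83 -2.72 -3.64 -2.28 -3.37 -2.88 -2.82 -3.27 -2.88
 -3.29 -3.72] mean [ 0.12  -0.09  -3.078] sd [0.48 0.49 0.5 ] tau [-0.0000e+00 -5.9864e+01 -3.3697e+01  6.5000e-02 -1.6000e-02 -0.0000e+00]
t 14.5 p [464.1 330.4 110.4] rpy [180.     0.    96.36] F [ 0.39  0.12 -3.72] M [-0.05  0.04  0.  ] w 53.8 g 40.0 q [ 0.55  0.44  1.57 -0.    1.14  0.44]
```

To row units: 90 mm is 0.12, 89.5 mm is 0.1193.

>>> arm_command:
  plan:
    - [[0,0,0.0267,0,0,0,1],[0,0,0.056,0,0,0,1],[0,0,0.0827,0,0,0,1],[0,0,0.104,0,0,0,1],[0,0,0.1133,0,0,0,1],[0,0,0.1173,0,0,0,1],[0,0,0.1193,0,0,0,1],[0,0,0.12,0,0,0,1],[0,0,0.12,0,0,0,-1],[0,0,0.12,0,0,0,-1],[0,0,0.12,0,0,0,-1],[0,0,0.12,0,0,0,-1]]

```text
time_s: 15.7
ee_pos: [0.4642, 0.3305, 0.0208]
eef_rot: [3.141, -0.0, 1.682]
force: [0.6, 0.4, 0.6]
grip_width: 0.082
grip_force: 0.0
```

To row units: -90 mm is -0.12, -70 mm is -0.0933.

>>> arm_command:
  plan:
    - [[0,0,0,0,0,0,-1],[0,0,0,0,0,0,-1],[0,0,-0.04,0,0,0,-1],[0,0,-0.0933,0,0,0,-1],[0,0,-0.12,0,0,0,-1],[0,0,-0.12,0,0,0,-1],[0,0,-0.12,0,0,0,-1]]

```text
time_s: 16.4
ee_pos: [0.4639, 0.3303, 0.11]
eef_rot: [-3.141, 0.0, 1.682]
force: [0.8, 0.7, -0.5]
grip_width: 0.0939
grip_force: 0.0
```

```bash
python3 weigh.py; python3 -c "
from h import *
row(471.8,261,110,96.3); row(479,192.5,110,96.3)"
```

```text
Fz [-0.93 -0.41 -0.26  0.76  0.07  0.72 -0.58  0.03  0.04 -1.09  0.38  0.74
  0.47  0.44] mean [ 0.106 -0.101  0.027] sd [0.53 0.38 0.59] tau [ 4.0000e-03 -5.8264e+01 -3.2536e+01  6.7000e-02 -1.8000e-02 -0.0000e+00]
t 17.1 p [464.1 330.4 110.4] rpy [-180.     -0.     96.36] F [-0.5  -0.22  0.44] M [-0.08  0.08 -0.01] w 94.1 g 0.0 q [0.55 0.44 1.57 0.   1.14 0.44]
row [-69.8   0.    0.4] [-0.    -0.     0.001]
row [-138.7   -0.4    0.4] [-0.    -0.     0.001]
```

>>> arm_command:
  plan:
    - [[-0.0467,0,0,0,0,0,-1],[-0.092,0,0,0,0,0,-1],[-0.092,0,0.0267,0,0,0,-1],[-0.092,0,0.08,0,0,0,-1],[-0.092,0,0.1133,0,0,0,-1],[-0.092,0,0.12,0,0,0,-1],[-0.092,0,0.12,0,0,0,-1],[-0.092,0,0.12,0,0,0,1],[-0.092,0,0.12,0,0,0,1],[-0.092,0,0.12,0,0,0,1],[-0.092,0,0.12,0,0,0,1],[-0.092,0,0.12,0,0,0,1]]

```text
time_s: 18.3
ee_pos: [0.4718, 0.2619, 0.0207]
eef_rot: [3.141, -0.0, 1.682]
force: [-0.3, -0.0, 0.3]
grip_width: 0.0576
grip_force: 0.0
```

>>> arm_command:
  plan:
    - [[0,0,0,0,0,0,1],[0,0,0,0,0,0,1],[0,0,0,0,0,0,1]]

```text
time_s: 18.6
ee_pos: [0.4718, 0.2618, 0.0206]
eef_rot: [3.141, -0.0, 1.682]
force: [-2.6, -0.2, 4.5]
grip_width: 0.0532
grip_force: 40.0
```

>>> arm_command:
  plan:
    - [[0,0,0,0,0,0,1],[0,0,-0.0107,0,0,0,1],[0,0,-0.0333,0,0,0,1],[0,0,-0.06,0,0,0,1],[0,0,-0.0867,0,0,0,1],[0,0,-0.1067,0,0,0,1],[0,0,-0.1173,0,0,0,1],[0,0,-0.12,0,0,0,1],[0,0,-0.12,0,0,0,1],[0,0,-0.12,0,0,0,1]]

```text
time_s: 19.6
ee_pos: [0.4714, 0.2616, 0.1096]
eef_rot: [-3.14, 0.0, 1.682]
force: [0.7, -0.6, -1.0]
grip_width: 0.0537
grip_force: 40.0
```

```bash
python3 weigh.py
```

```text
Fz [-1.63 -1.55 -1.88 -1.85 -2.28 -2.06 -2.18 -2.49 -1.8  -1.24 -2.97 -2.74
 -2.56 -1.75] mean [ 0.016  0.027 -2.069] sd [0.4  0.57 0.48] tau [ 0.0000e+00 -5.5164e+01 -3.2694e+01  6.7000e-02 -9.0000e-03 -0.0000e+00]
t 20.3 p [471.7 261.8 110.5] rpy [180.    -0.    96.36] F [-0.1   0.19 -1.75] M [-0.02  0.03 -0.03] w 53.4 g 40.0 q [ 0.44  0.37  1.66 -0.    1.11  0.33]
```

To row units: 90 mm is 0.12, 89.5 mm is 0.1193.

>>> arm_command:
  plan:
    - [[0,0,0.0267,0,0,0,1],[0,0,0.056,0,0,0,1],[0,0,0.0827,0,0,0,1],[0,0,0.104,0,0,0,1],[0,0,0.1133,0,0,0,1],[0,0,0.1173,0,0,0,1],[0,0,0.1193,0,0,0,1],[0,0,0.12,0,0,0,1],[0,0,0.12,0,0,0,-1],[0,0,0.12,0,0,0,-1],[0,0,0.12,0,0,0,-1],[0,0,0.12,0,0,0,-1]]

```text
time_s: 21.5
ee_pos: [0.4718, 0.2619, 0.0206]
eef_rot: [3.141, -0.0, 1.682]
force: [0.1, 0.0, 0.1]
grip_width: 0.082
grip_force: 0.0
```

To row units: -90 mm is -0.12, -70 mm is -0.0933.

>>> arm_command:
  plan:
    - [[0,0,0,0,0,0,-1],[0,0,0,0,0,0,-1],[0,0,-0.04,0,0,0,-1],[0,0,-0.0933,0,0,0,-1],[0,0,-0.12,0,0,0,-1],[0,0,-0.12,0,0,0,-1]]

```text
time_s: 22.1
ee_pos: [0.4729, 0.2624, 0.1134]
eef_rot: [3.137, -0.002, 1.682]
force: [-0.2, -0.4, -0.1]
grip_width: 0.0941
grip_force: 0.0
```

```bash
python3 -c "
from h import *
st(); row(479,192.5,110,96.3)"
```

```text
t 22.1 p [472.9 262.4 113.4] rpy [ 1.7973e+02 -9.0000e-02  9.6360e+01] F [-0.24 -0.42 -0.15] M [-0.07  0.01 -0.  ] w 94.1 g 0.0 q [0.44 0.37 1.65 0.   1.11 0.33]
row [-70.1  -1.7   3.2] [ 0.0048 -0.0016  0.0011]
```

Middle weighs about 211 g, so it is dry. Next is the right can.

To row units: 90 mm is 0.12, 85 mm is 0.1133.

>>> arm_command:
  plan:
    - [[-0.0467,0,0,0,0,0,-1],[-0.092,0,0,0,0,0,-1],[-0.092,0,0.0267,0,0,0,-1],[-0.092,0,0.08,0,0,0,-1],[-0.092,0,0.1133,0,0,0,-1],[-0.092,0,0.12,0,0,0,-1],[-0.092,0,0.12,0,0,0,-1],[-0.092,0,0.12,0,0,0,1],[-0.092,0,0.12,0,0,0,1],[-0.092,0,0.12,0,0,0,1],[-0.092,0,0.12,0,0,0,1],[-0.092,0,0.12,0,0,0,1]]

```text
time_s: 23.3
ee_pos: [0.4795, 0.1933, 0.0208]
eef_rot: [3.141, -0.0, 1.682]
force: [-0.8, 0.3, -0.4]
grip_width: 0.0573
grip_force: 0.0
```

>>> arm_command:
  plan:
    - [[0,0,0,0,0,0,1],[0,0,0,0,0,0,1],[0,0,0,0,0,0,1]]

```text
time_s: 23.6
ee_pos: [0.4794, 0.1932, 0.0206]
eef_rot: [3.141, -0.0, 1.682]
force: [-1.7, 0.1, 4.0]
grip_width: 0.0522
grip_force: 39.9
```

Run:
```python
from h import *
w=[]
for i in range(4):
    p,z,c=grab('wrist'); w.append(round(ctrl.get_obs()['grip_width']*1000,1))
print(w); st()
P=cloud(z,c);H=P[...,2]; m=((H>.048)&(H<.062)).astype(np.uint8); m=cv2.morphologyEx(m,cv2.MORPH_OPEN,np.ones((5,5)))
for q in cv2.findContours(m,0,2)[0]:
    if cv2.contourArea(q)<800: continue
    u=toplane(q.reshape(-1,2),c,.056)[:,:2]*1000; print(cv2.minAreaRect(u.astype(np.float32)),q.reshape(-1,2).min(0),q.reshape(-1,2).max(0))
cv2.imwrite('pics/r.png',p)
```

```text
[52.2, 52.3, 52.5, 52.1]
t 23.8 p [479.4 193.3  20.6] rpy [179.99  -0.    96.36] F [-1.4  -1.49  4.82] M [-0.1   0.4   0.04] w 52.1 g 39.9 q [ 0.31  0.46  1.78 -0.    0.9   0.2 ]
((477.4242248535156, 198.19863891601562), (57.96195983886719, 62.86777114868164), 59.71023178100586) [203 227] [363 325]
((473.2617492675781, 261.9490966796875), (52.45228576660156, 51.607357025146484), 6.350832939147949) [223  70] [346 194]
((468.8074951171875, 306.742919921875), (39.191917419433594, 11.40294361114502), 6.371309757232666) [235   0] [337  33]
```

View pics/r.png

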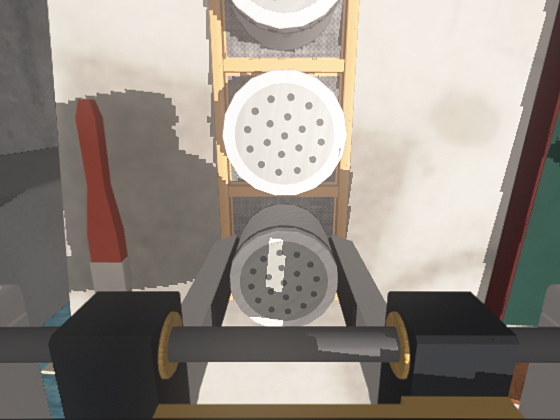

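The picture shows the right can upright between the fingers, with its top centred near (283,277) and the middle can near (285,132) in its bay. I'll check the right can's centring.

Run:
```python
from h import *
K,d,T=info('wrist'); c=(K,d,T)
p=cv2.imread('pics/r.png'); print((toplane([[283,277],[232,277],[337,277],[283,326],[283,229],[285,132]],c,.056)*1000).round(1))
g=cv2.cvtColor(p,cv2.COLOR_BGR2GRAY)
print(cv2.HoughCircles(cv2.medianBlur(g,3),cv2.HOUGH_GRADIENT_ALT,1,30,param1=150,param2=.6,minRadius=30,maxRadius=70))
```

```text
[[480.  195.4  56. ]
 [455.7 192.7  56. ]
 [505.8 198.3  56. ]
 [483.1 168.3  56. ]
 [477.3 219.7  56. ]
 [473.4 263.3  56. ]]
[[[278.       280.        52.002075]
  [284.       132.        63.85522 ]
  [284.       132.        50.237072]
  [278.       280.        40.02715 ]]]
```

To row units: -90 mm is -0.12, -88 mm is -0.1173.

>>> arm_command:
  plan:
    - [[0,0,0,0,0,0,1],[0,0,-0.0107,0,0,0,1],[0,0,-0.0333,0,0,0,1],[0,0,-0.06,0,0,0,1],[0,0,-0.0867,0,0,0,1],[0,0,-0.1067,0,0,0,1],[0,0,-0.1173,0,0,0,1],[0,0,-0.12,0,0,0,1],[0,0,-0.12,0,0,0,1],[0,0,-0.12,0,0,0,1]]

```text
time_s: 24.8
ee_pos: [0.479, 0.1931, 0.1096]
eef_rot: [-3.14, 0.0, 1.682]
force: [-0.3, 0.2, -1.7]
grip_width: 0.0526
grip_force: 39.9
```

```bash
python3 weigh.py
```

```text
Fz [-1.76 -1.56 -2.33 -1.15 -1.74 -1.98 -1.5  -2.95 -2.4  -1.04 -1.83 -2.63
 -1.08 -1.94] mean [-0.159 -0.253 -1.85 ] sd [0.35 0.47 0.56] tau [ 1.0000e-03 -5.1931e+01 -3.2182e+01  6.5000e-02  1.0000e-03 -0.0000e+00]
t 25.5 p [479.4 193.2 110.4] rpy [-180.      0.     96.36] F [-1.15 -0.48 -1.94] M [-0.06  0.03  0.04] w 52.5 g 39.9 q [ 0.31  0.33  1.72 -0.    1.09  0.2 ]
```

To row units: 90 mm is 0.12, 89.5 mm is 0.1193.

>>> arm_command:
  plan:
    - [[0,0,0.0267,0,0,0,1],[0,0,0.056,0,0,0,1],[0,0,0.0827,0,0,0,1],[0,0,0.104,0,0,0,1],[0,0,0.1133,0,0,0,1],[0,0,0.1173,0,0,0,1],[0,0,0.1193,0,0,0,1],[0,0,0.12,0,0,0,1],[0,0,0.12,0,0,0,-1],[0,0,0.12,0,0,0,-1],[0,0,0.12,0,0,0,-1],[0,0,0.12,0,0,0,-1]]

```text
time_s: 26.7
ee_pos: [0.4795, 0.1932, 0.0206]
eef_rot: [3.141, -0.0, 1.682]
force: [-0.2, 0.0, 0.0]
grip_width: 0.081
grip_force: 0.0
```

To row units: -110 mm is -0.1467, -70 mm is -0.0933.

>>> arm_command:
  plan:
    - [[0,0,0,0,0,0,-1],[0,0,0,0,0,0,-1],[0,0,-0.04,0,0,0,-1],[0,0,-0.0933,0,0,0,-1],[0,0,-0.1467,0,0,0,-1],[0,0,-0.1467,0,0,0,-1],[0,0,-0.1467,0,0,0,-1]]

```text
time_s: 27.4
ee_pos: [0.4795, 0.1933, 0.1307]
eef_rot: [3.14, -0.0, 1.682]
force: [0.5, 0.3, -1.1]
grip_width: 0.0936
grip_force: 0.0
```

```bash
cat > chk.py <<'E'
from h import *
st()
p,z,c=grab('wrist'); P=cloud(z,c);H=P[...,2]; m=((H>.05)&(H<.062)).astype(np.uint8); m=cv2.morphologyEx(m,cv2.MORPH_OPEN,np.ones((5,5)))
for q in cv2.findContours(m,0,2)[0]:
    if cv2.contourArea(q)<800: continue
    M=np.zeros_like(m); cv2.drawContours(M,[q],-1,1,-1); X=P[(M>0)&(m>0)]; X=X[np.isfinite(X).all(1)]; a=np.linalg.lstsq(np.c_[X[:,:2],np.ones(len(X))],X[:,2],rcond=None)[0]
    u=toplane(q.reshape(-1,2),c,.056)[:,:2]*1000; r=cv2.minAreaRect(u.astype(np.float32)); print(np.round(r[0],1),np.round(r[1],1),'tilt deg',np.degrees(a[:2]).round(1),'z',np.median(X[:,2]).round(4))
cv2.imwrite('pics/chk.png',p)
E
python3 chk.py; python3 -c "
from h import *
row(464.1,330.4,130,96.36)"
```

```text
t 27.4 p [479.5 193.3 130.7] rpy [ 1.7993e+02 -1.0000e-02  9.6360e+01] F [ 0.46  0.32 -1.11] M [-0.05  0.09  0.01] w 93.6 g 0.0 q [ 0.31  0.3   1.7  -0.    1.14  0.2 ]
[480.6 193.1] [53.  52.3] tilt deg [ 0.  -0.3] z 0.0547
[473.1 261.8] [51.9 52.4] tilt deg [-0.  0.] z 0.0547
[466.2 323.2] [52.2 41.5] tilt deg [-0.1  0.2] z 0.0548
row [138.1   0.4  -0.4] [-0.0008  0.0002 -0.    ]
```

All three are weighed at about 315, 211 and 189 g, so the left one is spent. The cans stand upright in their bays. I'll regrasp the left one.

>>> arm_command:
  plan:
    - [[0.0613,0,0,0,0,0,-1],[0.1227,0,0,0,0,0,-1],[0.184,0,0,0,0,0,-1],[0.184,0,0,0,0,0,-1],[0.184,0,0.0533,0,0,0,-1],[0.184,0,0.1067,0,0,0,-1],[0.184,0,0.1387,0,0,0,-1],[0.184,0,0.1467,0,0,0,-1],[0.184,0,0.1467,0,0,0,-1],[0.184,0,0.1467,0,0,0,1],[0.184,0,0.1467,0,0,0,1],[0.184,0,0.1467,0,0,0,1]]

```text
time_s: 28.65
ee_pos: [0.4645, 0.3306, 0.0215]
eef_rot: [3.14, -0.001, 1.682]
force: [0.2, -1.1, 0.4]
grip_width: 0.0734
grip_force: 0.0
```

>>> arm_command:
  plan:
    - [[0,0,0,0,0,0,1],[0,0,0,0,0,0,1],[0,0,0,0,0,0,1],[0,0,0,0,0,0,1],[0,0,0,0,0,0,1],[0,0,0,0,0,0,1]]

```text
time_s: 29.25
ee_pos: [0.4642, 0.3304, 0.0207]
eef_rot: [3.141, -0.0, 1.682]
force: [-0.7, -0.3, 5.1]
grip_width: 0.0536
grip_force: 40.0
```

To row units: -194 mm is -0.2587, -192 mm is -0.256.

>>> arm_command:
  plan:
    - [[0,0,-0.0107,0,0,0,1],[0,0,-0.0333,0,0,0,1],[0,0,-0.06,0,0,0,1],[0,0,-0.0907,0,0,0,1],[0,0,-0.1213,0,0,0,1],[0,0,-0.152,0,0,0,1],[0,0,-0.1827,0,0,0,1],[0,0,-0.2107,0,0,0,1],[0,0,-0.2333,0,0,0,1],[0,0,-0.2493,0,0,0,1],[0,0,-0.256,0,0,0,1],[0,0,-0.2587,0,0,0,1]]

```text
time_s: 30.45
ee_pos: [0.464, 0.3303, 0.2143]
eef_rot: [-3.141, 0.0, 1.682]
force: [0.6, -0.2, -3.7]
grip_width: 0.0536
grip_force: 40.0
```

>>> arm_command:
  plan:
    - [[0,0,0,0,0,0,1],[0,0,0,0,0,0,1],[0,0,0,0,0,0,1],[0,0,0,0,0,0,1],[0,0,0,0,0,0,1],[0,0,0,0,0,0,1],[0,0,0,0,0,0,1],[0,0,0,0,0,0,1]]

```text
time_s: 31.25
ee_pos: [0.4641, 0.3304, 0.2144]
eef_rot: [-3.142, -0.0, 1.682]
force: [-0.4, 0.6, -2.6]
grip_width: 0.0536
grip_force: 40.0
```

```bash
python3 weigh.py
python3 - <<'E'
from h import *
p,z,c=grab('side'); cv2.imwrite('pics/s9.png',p)
E
```

```text
Fz [-3.13 -3.54 -2.94 -4.02 -3.87 -3.61 -3.04 -2.87 -2.67 -3.93 -3.2  -3.82
 -2.6  -2.91] mean [ 0.021 -0.034 -3.298] sd [0.4  0.44 0.47] tau [-0.0000e+00 -5.7561e+01 -3.7096e+01  7.0000e-02 -1.5000e-02 -0.0000e+00]
t 31.95 p [464.1 330.4 214.4] rpy [-180.      0.     96.36] F [-0.13  0.12 -2.91] M [-0.04  0.07  0.02] w 53.5 g 40.0 q [0.55 0.34 1.45 0.   1.35 0.44]
```

View pics/s9.png

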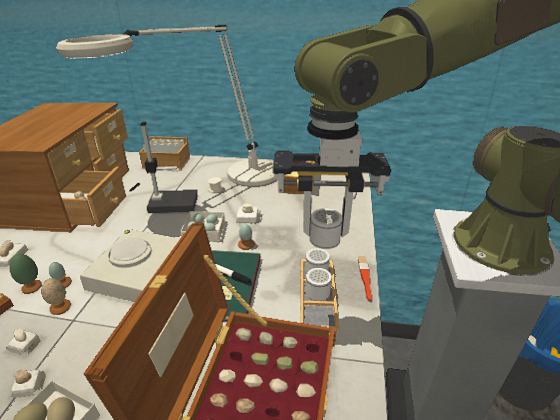

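The side view shows the left can held upright at about (325,228). The other two stand in their bays at (317,258) and (317,278), and the egg (246,235) and specimen box (247,213) have not moved.

```bash
python3 -c "
from station import ctrl
print(ctrl.hand_in())"
```

```text
the job is handed in; nothing more can be done
None
```

The job is handed in at about 32 s: the lid is fully home, the cans weighed about 315, 211 and 189 g from left to right, and the left one, the spent one, is held upright about 20 cm up with the other two in their bays.

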